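# Set the bedside station's switch paddles to the receiver's pattern

### The arm

A 7-joint arm with a two-finger parallel gripper is mounted at the origin on the work surface. World frame = base frame: x ahead of the robot, y to its left, z up, the work surface at z = 0. Lengths are in m, angles in rad, forces in N, time in s.
With the tool pointing down it reaches from about 0.4 to 0.85 m from the base axis. Payload 4.5 kg.
Tool frame: the origin (TCP) lies midway between the tips of the shut fingers; the grasp point (between the pads) lies 19 mm behind it; z points along the fingers, x is the direction in which the jaws open and shut, and the axes are right-handed (so a half turn about z gives the same grasp; the last joint's range is limited). The gripper opens to 88 mm and grips with 3 to 60 N. Pads are 18 mm wide; open, the fingers measure 123 mm over their backs; the gripper's body (75 mm by 187 mm) begins 45 mm behind the grasp point.
Start: joints at [1.285, 0.689, -0.195, 1.565, 0.157, 0.902, -0.215], TCP at [0.197, -0.593, 0.239] pointing down, gripper open.
Joint ranges: [-3.01, 3.01], [-0.46, 2.08], [-1.47, 1.51], [0.13, 2.56], [-1, 4.14], [0.04, 2.09], [-2.66, 2.66]. Speed limits (rad/s): [2.57, 2.57, 3.14, 3.14, 3.14, 3.14, 3.14].

### API

Orientations are given as a unit quaternion [x, y, z, w].
In Python, from plant import r gives the robot as it stands. The module is installed in compiled form; this text tells all that it offers.
- The arm moves only by the tool play_rows, never from a script. Its argument "increments" is a list of rows, each a list of 7 numbers: the opening, from 0 (shut) to 1 (fully open), then the shift along the tool's x, y, z in mm, then the turn, a rotation vector about the tool's x, y, z in rad. In form: [[hand, dx, dy, dz, wx, wy, wz], ...]. A call has exactly 8 rows; each row shifts and turns the pose as measured when the row begins, along the tool's axes as they then stand; what a row does not reach is not made up. A row lasts 1/8 s, in which the tool goes at most 62.5 mm and 10.7 degrees, less where a joint would pass 70% of its speed; a pose out of reach is approached as far as the arm can. A call is refused whole if a number of a shift passes 62.5 or a number of a turn 0.188, either way. A call with a gripper value outside its range is refused whole. The fingers move at their own pace and stop on an object; "grip_force" is the grip in N (left out, the last holds). Time passes only in rows, so rows that do not move let the fingers close, or fill a call up. It gives the time, the measured TCP pose, the force and the opening at its end, in the units of the state.
- r.get_state(): the state, without advancing time (a new reading comes with each control period).
- r.snapshot(name): name is "side" or "top" or "wrist"; returns the picture (384x512x3 uint8, red, green, blue); there is no depth.
- r.get_calibration(name): a dict with "fx", "fy", "cx", "cy" (pixels), "dist" ([k1, k2, p1, p2, k3] as OpenCV has them; the pictures are not rectified), "R" (3x3) and "t" (3): a world point X has camera coordinates R X + t. Camera axes: x right, y down, z forward; pixel columns grow to the right and rows downward; lengths in m; the calibration is good to about 2 mm. A picture is of the moment at which its call begins: read the wrist's pose just before it. get_calibration takes no time and is no camera call; for the wrist camera it gives the pose at the moment of the call.
- r.finish_job(): hands the job in, once; it reports no verdict.
The state is a dict: "clock": time; "q": joint angles; "qd": joint speeds; "joint_torque": joint torques, N m; "tool_pos": TCP position; "eef_rot": TCP orientation; "contact_force": force on the tool from outside, world axes, zero at the start; "moment": the same for the moment, N m; "opening": opening from 0.0 (shut) to 1.0 (fully open).
Only numpy, scipy, OpenCV 4.12 (cv2) and the standard library are available. Lean on these libraries where they do the work, as an engineer would, in place of code of your own. Each camera call takes 0.05 s, during which the arm holds its last target.

### The job

The bedside control station (the wider white box with the flat disc) only talks to the fan receiver (the smaller white box with two antennas) if their four switch paddles show the same pattern. Flip paddles on the station until each one leans the same way, towards or away from the robot, as the paddle in the same place on the receiver, counting both rows from the left as seen from the robot. Leave the receiver's paddles as they are and do not push or knock over the other things on the nightstand.

Things in the scene. Friction and masses are not known exactly. Their poses are not given: they have to be found in the camera images.
- station: Control station to be set: fixed white plastic box, 200 mm wide (y, middle on the origin), x from -85 to +65 mm, top face 40 mm high, with a row of four black paddles along y at x = 0 and a flat grey disc on top (36 mm across, 10 mm high, at x = -58 mm). Origin: on the nightstand surface below the middle of the row. x points away from the robot, y left, give or take 0.35 rad of yaw.
- receiver: Receiver, the pattern to copy: fixed white plastic box 150 mm wide (y), 90 mm deep (x), 50 mm high, with a row of four small black paddles (12 mm wide) along y at x = 0 and two upright grey stub antennas at its far corners (tops 135 mm high, at x = +34, y = +-64 mm). Origin: centre of its underside. x points away from the robot, y left, give or take 0.35 rad of yaw.
- p1 (a joint): Lean of the station's first (leftmost, +y) paddle in rad: 0 upright, +0.42 leaning away from the robot (station +x), -0.42 towards the robot. Its weighted head makes it fall over centre: it always rests at one of these two stops, its top then 25 mm to that side of the row and 97 mm above the nightstand. Pushing it past upright near its top takes less than 1 N; it then falls over by itself.
- p1_pivot (a point): Middle of the pivot of the station's first (leftmost, +y) paddle, 40 mm above the nightstand, fixed to the station at y = +67.5 mm; the pivot axis runs along y. From here the paddle, a flat bar 18 mm wide (y) and 10 mm thick (12 mm at its head), stands up 62 mm.
- p2 (a joint): Lean of the station's second paddle in rad: 0 upright, +0.42 leaning away from the robot (station +x), -0.42 towards the robot. Its weighted head makes it fall over centre: it always rests at one of these two stops, its top then 25 mm to that side of the row and 97 mm above the nightstand. Pushing it past upright near its top takes less than 1 N; it then falls over by itself.
- p2_pivot (a point): Middle of the pivot of the station's second paddle, 40 mm above the nightstand, fixed to the station at y = +22.5 mm; the pivot axis runs along y. From here the paddle, a flat bar 18 mm wide (y) and 10 mm thick (12 mm at its head), stands up 62 mm.
- p3 (a joint): Lean of the station's third paddle in rad: 0 upright, +0.42 leaning away from the robot (station +x), -0.42 towards the robot. Its weighted head makes it fall over centre: it always rests at one of these two stops, its top then 25 mm to that side of the row and 97 mm above the nightstand. Pushing it past upright near its top takes less than 1 N; it then falls over by itself.
- p3_pivot (a point): Middle of the pivot of the station's third paddle, 40 mm above the nightstand, fixed to the station at y = -22.5 mm; the pivot axis runs along y. From here the paddle, a flat bar 18 mm wide (y) and 10 mm thick (12 mm at its head), stands up 62 mm.
- p4 (a joint): Lean of the station's fourth (rightmost, -y) paddle in rad: 0 upright, +0.42 leaning away from the robot (station +x), -0.42 towards the robot. Its weighted head makes it fall over centre: it always rests at one of these two stops, its top then 25 mm to that side of the row and 97 mm above the nightstand. Pushing it past upright near its top takes less than 1 N; it then falls over by itself.
- p4_pivot (a point): Middle of the pivot of the station's fourth (rightmost, -y) paddle, 40 mm above the nightstand, fixed to the station at y = -67.5 mm; the pivot axis runs along y. From here the paddle, a flat bar 18 mm wide (y) and 10 mm thick (12 mm at its head), stands up 62 mm.
- r1 (a joint): Lean of the receiver's first (leftmost, +y) paddle in rad, same meaning: about +0.42 away from the robot, about -0.42 towards the robot.
- r2 (a joint): Lean of the receiver's second paddle in rad, same meaning: about +0.42 away from the robot, about -0.42 towards the robot.
- r3 (a joint): Lean of the receiver's third paddle in rad, same meaning: about +0.42 away from the robot, about -0.42 towards the robot.
- r4 (a joint): Lean of the receiver's fourth (rightmost, -y) paddle in rad, same meaning: about +0.42 away from the robot, about -0.42 towards the robot.
- r1_tip (a point): Middle of the top end of the receiver's first (leftmost, +y) paddle, 36 mm along it from its pivot, which lies 50 mm above the nightstand.
- r2_tip (a point): Middle of the top end of the receiver's second paddle, 36 mm along it from its pivot, which lies 50 mm above the nightstand.
- r3_tip (a point): Middle of the top end of the receiver's third paddle, 36 mm along it from its pivot, which lies 50 mm above the nightstand.
- r4_tip (a point): Middle of the top end of the receiver's fourth (rightmost, -y) paddle, 36 mm along it from its pivot, which lies 50 mm above the nightstand.
- mug: White ceramic mug, 82 mm across, 95 mm tall, upright; origin at the centre of its underside. Bystander.
- flashlight: Orange plastic flashlight lying down, 160 mm long (its x), 50 mm high at the head; origin under its middle. Bystander.
- lip_balm: Green lip balm tube standing upright, 20 mm across, 68 mm tall; origin at the centre of its underside. Bystander, easily knocked over.
- binder_clip: Dark metal binder clip lying on the nightstand near the station's front edge, 51 mm wide, 25 mm high; origin under its middle. Bystander.
- book: Book lying flat, 136 x 196 x 28 mm; origin at the centre of its underside. Bystander.
- glasses_case: Grey glasses case, 65 x 160 x 42 mm; origin at the centre of its underside. Bystander.
Mind the look-alikes: they are no part of the job. What is shaped like the receiver but turquoise is not meant.

How it is judged:
At the end, for the whole second after the job is handed in: Each of the station's four paddles rests (slower than 0.2 rad/s) leaning more than 0.3 rad the same way, towards or away from the robot, as the receiver's paddle of the same number, which leans more than 0.3 rad that way too ((value of joint each of p1, r1 above 0.3 rad or value of joint each of p1, r1 below -0.3 rad) and (value of joint each of p2, r2 above 0.3 rad or value of joint each of p2, r2 below -0.3 rad) and (value of joint each of p3, r3 above 0.3 rad or value of joint each of p3, r3 below -0.3 rad) and (value of joint each of p4, r4 above 0.3 rad or value of joint each of p4, r4 below -0.3 rad) and velocity of joint p1 between -0.2 and 0.2 rad/s and velocity of joint p2 between -0.2 and 0.2 rad/s and velocity of joint p3 between -0.2 and 0.2 rad/s and velocity of joint p4 between -0.2 and 0.2 rad/s); the robot touches nothing.
It fails at once if a receiver paddle is flipped (its top moves more than 20 mm) (distance of any of r1_tip, r2_tip, r3_tip, r4_tip from where it was at the start of the episode above 0.02 m).
It fails at once if a bystander is pushed more than 30 mm or an upright one tips by more than 0.5 rad (distance of any of mug, flashlight, lip_balm, binder_clip, book, glasses_case from where it was at the start of the episode above 0.03 m or angle between any of mug, lip_balm's own z axis and vertical above 0.5 rad).
It also fails if it takes over 58 s, if anything falls off the work surface, if the arm or the gripper's body presses on something with over 40 N, if the wrist force passes 120 N, or if a joint passes its speed limit or range.

## Working session

There is one attempt and no reset: what is moved stays moved. The work goes in short steps, Python scripts to look and compute and a tool call to move; the robot and the scene stay as the last step left them, time stands still between calls to the robot, and variables do not carry over. Pictures are saved under pics/ and viewed, and the job is handed in when it is done.

Besides the shell and the picture viewer there is one more tool, called after ">>>" in YAML: its name, and indented under it one key for each argument. play_rows: Moves the arm, as the interface text tells. Its arguments: {"type":"object","properties":{"increments":{"type":"array"},"grip_force":{"type":"number"}},"required":["increments"]}

```bash
mkdir -p pics; python3 - <<'E'
from plant import r
import cv2
for n in("side","top","wrist"):
    im=r.snapshot(n); cv2.imwrite(f"pics/{n}0.png",im[:,:,::-1])
    c=r.get_calibration(n); print(n,c)
print(r.get_state())
E
```

```text
side {'fx': 421.9583521407178, 'fy': 421.9583521407178, 'cx': 253.97020584874105, 'cy': 189.51340993365582, 'dist': array([-0.13692467,  0.        ,  0.        ,  0.        ,  0.        ]), 'R': array([[-0.881855  , -0.47151968,  0.00097969],
       [-0.25635382,  0.47769729, -0.84029044],
       [ 0.39574548, -0.74126547, -0.54213561]]), 't': array([0.47575079, 0.17794587, 0.96032689])}
top {'fx': 435.4324571780181, 'fy': 435.4324571780181, 'cx': 255.3854673747712, 'cy': 193.75346844215758, 'dist': array([-0.0676296,  0.       ,  0.       ,  0.       ,  0.       ]), 'R': array([[ 0.02667126, -0.99954702,  0.01394251],
       [-0.98459741, -0.02867809, -0.17246887],
       [ 0.17279059, -0.0091278 , -0.98491629]]), 't': array([0.01610109, 0.51879182, 1.09376532])}
wrist {'fx': 265.18649298627207, 'fy': 265.18649298627207, 'cx': 250.08915763851167, 'cy': 193.03629388976455, 'dist': array([-0.05212506,  0.        ,  0.        ,  0.        ,  0.        ]), 'R': array([[ 0.31469966, -0.94918974, -0.00172245],
       [-0.91673051, -0.30440746,  0.25873012],
       [-0.2461083 , -0.07984326, -0.96594811]]), 't': array([-0.6247506 , -0.03538337,  0.38957187])}
{'clock': 0.15, 'q': array([ 1.28477744,  0.6897878 , -0.19450826,  1.56603299,  0.15731347,
        0.90252766, -0.21510269]), 'qd': array([ 0.00071529, -0.00267349,  0.00137521, -0.00179428,  0.00110443,
        0.00037199, -0.00016553]), 'joint_torque': array([-4.96503126e-04, -5.27860880e+01, -1.26808327e+00, -1.53584969e+01,
       -5.24185225e-02,  3.92937640e-03,  9.99000554e-05]), 'tool_pos': array([ 0.19630656, -0.5928925 ,  0.23811523]), 'eef_rot': array([ 8.10690754e-01, -5.85474196e-01, -5.88137998e-04, -3.47876888e-04]), 'contact_force': array([ 0.2411057 , -0.04216113, -0.22759598]), 'moment': array([ 0.02553217,  0.03655482, -0.03311643]), 'opening': 1.005545797208969}
```

View pics/side0.png

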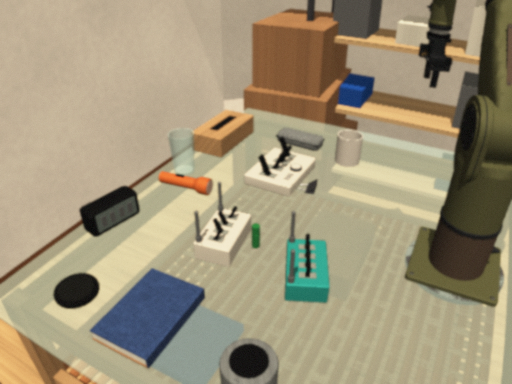

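View pics/top0.png

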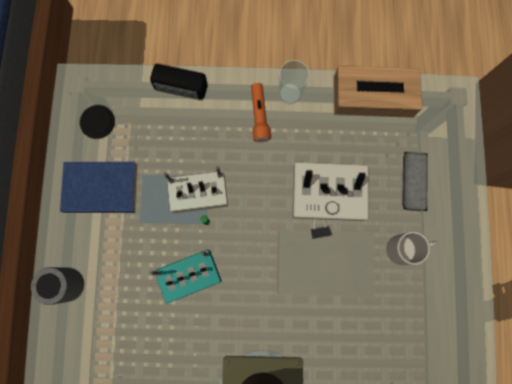

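View pics/wrist0.png

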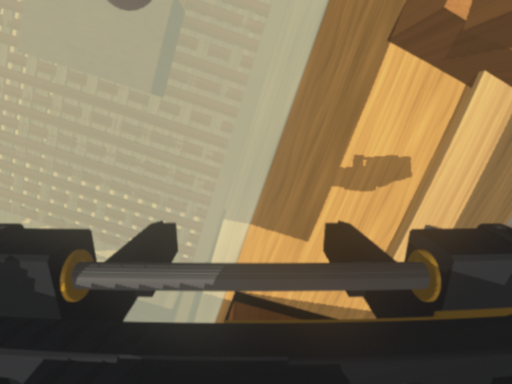

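The side view shows the station near (282,168), the white receiver near (222,235) and the turquoise decoy near (306,270). In the top view the station is near (331,190), the receiver near (197,190), the clip at (320,232), the lip balm at (205,219) and the mug at (412,248). Next I'll zoom in.

```bash
python3 - <<'E'
import cv2,numpy as np
t=cv2.imread("pics/top0.png");s=cv2.imread("pics/side0.png")
f=lambda a:cv2.resize(a,(400,300),interpolation=cv2.INTER_CUBIC)
A=f(t[155:230,285:385]);B=f(t[155:230,147:247]);C=f(s[130:205,235:335]);D=f(s[190:265,175:275])
cv2.imwrite("pics/z0.png",np.vstack([np.hstack([A,B]),np.hstack([C,D])]))
E
```

```text
(no output)
```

View pics/z0.png

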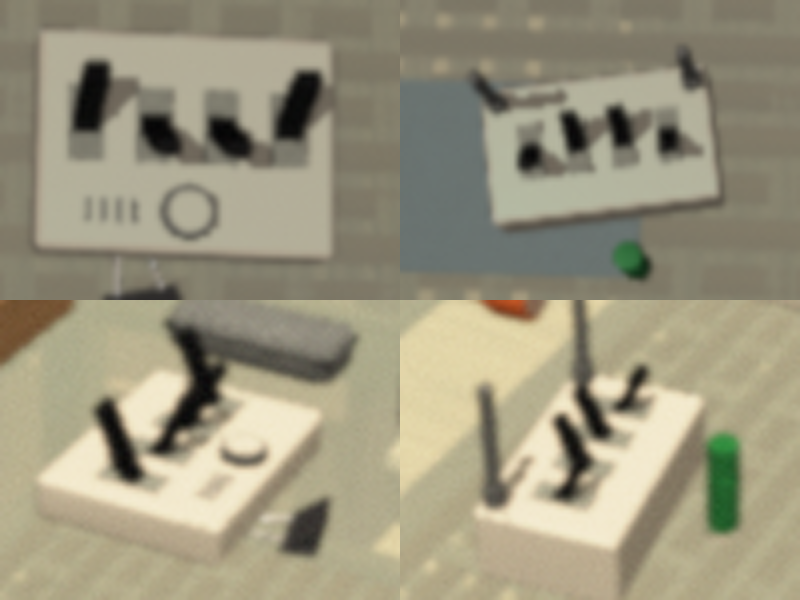

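```bash
cat > h.py <<'E'
import numpy as np,cv2
from plant import r
def ray(n,px):
    c=r.get_calibration(n);K=np.array([[c["fx"],0,c["cx"]],[0,c["fy"],c["cy"]],[0,0,1]])
    u=cv2.undistortPoints(np.array(px,float).reshape(-1,1,2),K,c["dist"]).reshape(-1,2)
    d=np.c_[u,np.ones(len(u))]@c["R"]; return -c["R"].T@c["t"],d
def plane(n,px,z):
    o,d=ray(n,px); return o+d*((z-o[2])/d[:,2])[:,None]
def proj(n,X):
    c=r.get_calibration(n);K=np.array([[c["fx"],0,c["cx"]],[0,c["fy"],c["cy"]],[0,0,1]])
    return cv2.projectPoints(np.array(X,float).reshape(-1,1,3),cv2.Rodrigues(c["R"])[0],c["t"],K,c["dist"])[0].reshape(-1,2)
E
python3 - <<'E'
from h import *
np.set_printoptions(precision=4,suppress=True)
t=cv2.imread("pics/top0.png")
print("cam",ray("top",[[0,0]])[0],ray("side",[[0,0]])[0])
# sub-pixel bounds: white mask
hsv=cv2.cvtColor(t,cv2.COLOR_BGR2HSV)
for nm,(x0,y0,x1,y1),z in (("st",(285,155,385,230),.04),("rc",(155,155,240,225),.05)):
    roi=t[y0:y1,x0:x1].min(axis=2); m=(roi>150).astype(np.uint8)
    m=cv2.morphologyEx(m,cv2.MORPH_CLOSE,np.ones((15,15)))
    cs=max(cv2.findContours(m,0,1)[0],key=cv2.contourArea)
    b=cv2.boxPoints(cv2.minAreaRect(cs))+[x0,y0]; P=plane("top",b,z)
    print(nm,b.tolist()); print(P, P.mean(0), np.linalg.norm(P-np.roll(P,1,0),axis=1))
C=plane("top",np.array([[189,212]])/4+[285-.4,155-.4],.05);print("disc",C)
m=cv2.inRange(hsv,(0,0,0),(180,255,60))
def show(nm,pts,z): print(nm,plane("top",np.array(pts)/4+[285-.4,155-.4],z))
show("slots",[[87,122],[157,125],[222,128],[292,130]],.04)
show("tips",[[96,68],[165,145],[238,148],[306,78]],.097)
print("obst mug/clip/lip", plane("top",[[412,240]],.095),plane("top",[[320,232]],.012),plane("top",[[205,219]],.068))
E
```

```text
cam [0.3214 0.041  1.1665] [0.0851 0.8512 0.6697]
st [[294.69427490234375, 214.56050872802734], [296.5108337402344, 163.69681549072266], [367.74139404296875, 166.24076080322266], [365.9248352050781, 217.10445404052734]]
[[ 0.4669 -0.0735  0.04  ]
 [ 0.6035 -0.0769  0.04  ]
 [ 0.6026 -0.2684  0.04  ]
 [ 0.4653 -0.2611  0.04  ]] [ 0.5346 -0.17    0.04  ] [0.1875 0.1367 0.1915 0.1375]
rc [[166.94521713256836, 179.07082176208496], [221.0004425048828, 172.17015647888184], [224.8570098876953, 202.37995147705078], [170.80178833007812, 209.2806167602539]]
[[0.5495 0.2632 0.05  ]
 [0.5721 0.1224 0.05  ]
 [0.4923 0.1091 0.05  ]
 [0.4701 0.2483 0.05  ]] [0.521  0.1857 0.05  ] [0.0808 0.1426 0.081  0.1409]
disc [[ 0.4865 -0.1692  0.05  ]]
slots [[ 0.5461 -0.1035  0.04  ]
 [ 0.5455 -0.15    0.04  ]
 [ 0.5448 -0.1933  0.04  ]
 [ 0.5448 -0.2401  0.04  ]]
tips [[ 0.5697 -0.1017  0.097 ]
 [ 0.5215 -0.1454  0.097 ]
 [ 0.521  -0.1914  0.097 ]
 [ 0.5673 -0.2353  0.097 ]]
obst mug/clip/lip [[ 0.4039 -0.3618  0.095 ]] [[ 0.4256 -0.1445  0.012 ]] [[0.4454 0.1567 0.068 ]]
```

The station reads p1–p4 as away, toward, toward, away. The receiver reads toward, away, away, toward, and both views agree. So all four paddles need flipping. The station origin is about (0.545, -0.1715) with yaw near 0. I'll shut the gripper, square the tool up and approach above p2.

>>> play_rows:
  increments:
    - [0, 0, 0, 0, 0, 0, 0.16]
    - [0, 0, 0, 0, 0, 0, 0.16]
    - [0, -50, -32, 0, 0, 0, 0]
    - [0, -50, -32, 0, 0, 0, 0]
    - [0, -50, -32, 0, 0, 0, 0]
    - [0, -50, -32, 0, 0, 0, 0]
    - [0, -50, -32, 0, 0, 0, 0]
    - [0, -50, -32, 0, 0, 0, 0]
  grip_force: 20

```text
clock: 1.15
tool_pos: [0.3943, -0.2913, 0.2358]
eef_rot: [-0.699, 0.715, 0.001, -0.0]
contact_force: [1.2, 0.0, 0.5]
opening: 0.116
```

>>> play_rows:
  increments:
    - [0, -35, -21, 0, 0, 0, -0.022]
    - [0, -35, -21, 0, 0, 0, 0]
    - [0, -35, -21, 20, 0, 0, 0]
    - [0, -35, -21, 20, 0, 0, 0]
    - [0, 0, 0, 20, 0, 0, 0]
    - [0, 0, 0, 0, 0, 0, 0]
    - [0, 0, 0, 0, 0, 0, 0]
    - [0, 0, 0, 0, 0, 0, 0]

```text
clock: 2.15
tool_pos: [0.4851, -0.1411, 0.1754]
eef_rot: [0.711, -0.703, 0.0, -0.002]
contact_force: [-0.2, -0.0, 0.6]
opening: 0.003
```

```bash
python3 - <<'E'
from h import *
s=r.get_state();print(s["clock"],s["tool_pos"],s["eef_rot"],s["contact_force"],s["opening"])
ims=[r.snapshot(n)[:,:,::-1] for n in("side","wrist")]
cv2.imwrite("pics/a1.png",np.hstack([cv2.resize(ims[0][110:260,170:370],(400,300)),cv2.resize(ims[1],(400,300))]))
E
```

```text
2.15 [ 0.48507891 -0.14107952  0.17535302] [ 7.10868663e-01 -7.03322623e-01  1.28401182e-04 -1.73675596e-03] [-0.16969833 -0.0158359   0.60472058] 0.002954583654077564
```

View pics/a1.png

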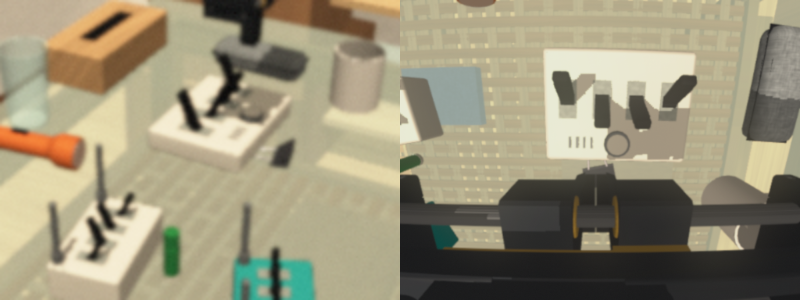

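The gripper is shut and sits in front of p2, and the station is unchanged. I'll lower it now.

>>> play_rows:
  increments:
    - [0, 8, 7, 0, 0, 0, 0]
    - [0, 0, 0, 30, 0, 0, 0]
    - [0, 0, 0, 30, 0, 0, 0]
    - [0, 0, 0, 25, 0, 0, 0]
    - [0, 0, 0, 0, 0, 0, 0]
    - [0, 0, 0, 0, 0, 0, 0]
    - [0, 0, 0, 0, 0, 0, 0]
    - [0, 0, 0, 0, 0, 0, 0]

```text
clock: 3.25
tool_pos: [0.4786, -0.1555, 0.093]
eef_rot: [0.709, -0.706, 0.005, -0.003]
contact_force: [0.2, -0.6, 0.5]
opening: 0.004
```

```bash
python3 - <<'E'
from h import *
s=r.get_state();print(s["clock"],s["tool_pos"],s["eef_rot"],s["contact_force"])
print(proj("side",s["tool_pos"]))
ims=[r.snapshot(n)[:,:,::-1] for n in("side","wrist")]
cv2.imwrite("pics/a2.png",np.hstack([cv2.resize(ims[0][110:215,220:360],(400,300)),cv2.resize(ims[1],(400,300))]))
E
```

```text
3.25 [ 0.47855474 -0.15550124  0.09304648] [ 0.70856794 -0.705622    0.00454247 -0.00290472] [ 0.1802695  -0.56318932  0.46673968]
[[298.03933745 155.82344505]]
```

View pics/a2.png

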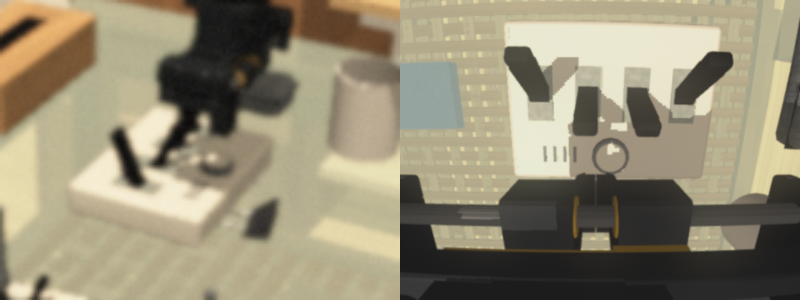

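The tip is in front of p2, but y is 6 mm off. I'll correct that and push.

>>> play_rows:
  increments:
    - [0, -6, 0, 8, 0, 0, 0]
    - [0, 0, 0, 0, 0, 0, 0]
    - [0, 0, -17, 0, 0, 0, 0]
    - [0, 0, -17, 0, 0, 0, 0]
    - [0, 0, -17, 0, 0, 0, 0]
    - [0, 0, -17, 0, 0, 0, 0]
    - [0, 0, -5, 0, 0, 0, 0]
    - [0, 0, 0, 0, 0, 0, 0]

```text
clock: 4.35
tool_pos: [0.5494, -0.1475, 0.0835]
eef_rot: [0.709, -0.705, 0.001, -0.0]
contact_force: [-0.3, -1.1, -0.7]
opening: 0.007
```

```bash
python3 - <<'E'
from h import *
s=r.get_state();print(s["clock"],s["tool_pos"],s["eef_rot"],s["contact_force"])
ims=[r.snapshot(n)[:,:,::-1] for n in("side","wrist")]
cv2.imwrite("pics/a3.png",np.hstack([cv2.resize(ims[0][110:215,220:360],(400,300)),cv2.resize(ims[1],(400,300))]))
E
```

```text
4.35 [ 0.54944201 -0.14749062  0.08345393] [ 7.08988217e-01 -7.05219578e-01  1.02278321e-03 -9.72028599e-05] [-0.30187511 -1.05568331 -0.70937727]
```

View pics/a3.png

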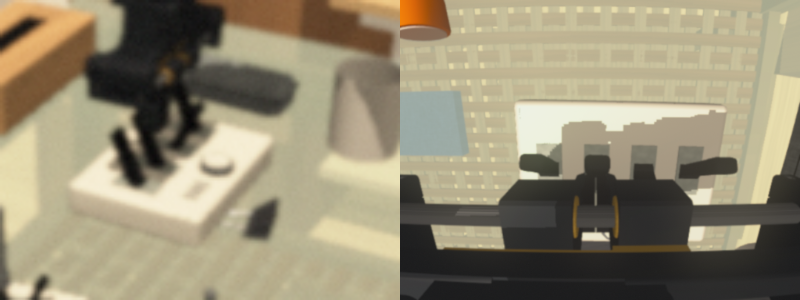

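p2 now leans away, parallel to p1. I'll back off and shift across to p3.

>>> play_rows:
  increments:
    - [0, 0, 24, 0, 0, 0, 0]
    - [0, 0, 24, 0, 0, 0, 0]
    - [0, 0, 22, 0, 0, 0, 0]
    - [0, 0, 2, 0, 0, 0, 0]
    - [0, 15, 0, 0, 0, 0, 0]
    - [0, 15, 0, 0, 0, 0, 0]
    - [0, 15, 0, 0, 0, 0, 0]
    - [0, 0, 0, 0, 0, 0, 0]

```text
clock: 5.45
tool_pos: [0.4798, -0.1982, 0.0841]
eef_rot: [0.708, -0.706, 0.005, -0.002]
contact_force: [0.4, 0.1, -0.6]
opening: 0.004
```

>>> play_rows:
  increments:
    - [0, -4, 0, 0, 0, 0, 0]
    - [0, 0, 0, 0, 0, 0, 0]
    - [0, 0, -17, 0, 0, 0, 0]
    - [0, 0, -17, 0, 0, 0, 0]
    - [0, 0, -17, 0, 0, 0, 0]
    - [0, 0, -17, 0, 0, 0, 0]
    - [0, 0, -5, 0, 0, 0, 0]
    - [0, 0, 0, 0, 0, 0, 0]

```text
clock: 6.45
tool_pos: [0.5488, -0.1892, 0.0836]
eef_rot: [0.71, -0.704, -0.001, 0.001]
contact_force: [0.0, -0.7, -0.3]
opening: 0.006
```

```bash
python3 - <<'E'
from h import *
s=r.get_state();print(s["clock"],s["tool_pos"],s["eef_rot"],s["contact_force"])
ims=[r.snapshot(n)[:,:,::-1] for n in("side","wrist")]
cv2.imwrite("pics/a4.png",np.hstack([cv2.resize(ims[0][110:215,220:360],(400,300)),cv2.resize(ims[1],(400,300))]))
E
```

```text
6.45 [ 0.5488305  -0.18920763  0.08358719] [ 7.10036078e-01 -7.04164386e-01 -5.89118916e-04  9.68685274e-04] [ 0.00736025 -0.6588314  -0.25866632]
```

View pics/a4.png

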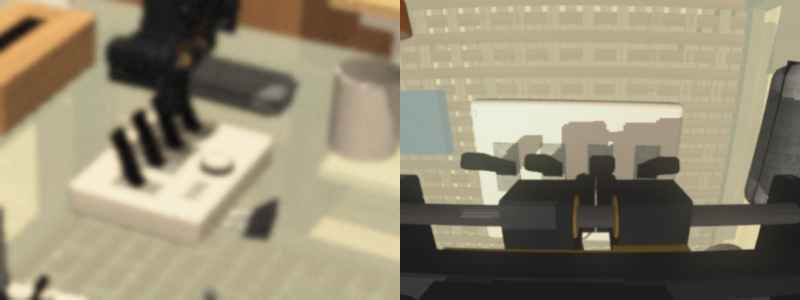

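All four paddles lean away now. I'll lift, go over p4 to its far side and push it back.

>>> play_rows:
  increments:
    - [0, 0, 25, 0, 0, 0, 0]
    - [0, 0, 20, 0, 0, 0, 0]
    - [0, 0, 0, -30, 0, 0, 0]
    - [0, 0, 0, -30, 0, 0, 0]
    - [0, 0, 0, -25, 0, 0, 0]
    - [0, 25, -25, 0, 0, 0, 0]
    - [0, 25, -35, 0, 0, 0, 0]
    - [0, 0, -35, 0, 0, 0, 0]

```text
clock: 7.55
tool_pos: [0.6015, -0.2368, 0.1732]
eef_rot: [0.711, -0.703, 0.002, -0.003]
contact_force: [0.4, 0.7, -0.5]
opening: 0.009
```

>>> play_rows:
  increments:
    - [0, 0, -20, 0, 0, 0, 0]
    - [0, 0, 0, 0, 0, 0, 0]
    - [0, 0, 0, 0, 0, 0, 0]
    - [0, 0, 0, 0, 0, 0, 0]
    - [0, 0, 0, 0, 0, 0, 0]
    - [0, 0, 0, 0, 0, 0, 0]
    - [0, 0, 0, 0, 0, 0, 0]
    - [0, 0, 0, 0, 0, 0, 0]

```text
clock: 8.55
tool_pos: [0.6219, -0.2351, 0.1733]
eef_rot: [0.712, -0.702, 0.002, -0.004]
contact_force: [0.8, 0.2, -0.1]
opening: 0.003
```

>>> play_rows:
  increments:
    - [0, 4, 0, 0, 0, 0, 0.01]
    - [0, 0, 0, 30, 0, 0, 0]
    - [0, 0, 0, 30, 0, 0, 0]
    - [0, 0, 0, 24, 0, 0, 0]
    - [0, 0, 0, 4, 0, 0, 0]
    - [0, 0, 0, 0, 0, 0, 0]
    - [0, 0, 0, 0, 0, 0, 0]
    - [0, 0, 0, 0, 0, 0, 0]

```text
clock: 9.55
tool_pos: [0.6257, -0.2421, 0.0866]
eef_rot: [0.707, -0.707, 0.006, -0.005]
contact_force: [0.3, 0.3, 0.0]
opening: 0.007
```

>>> play_rows:
  increments:
    - [0, -3, 5, 2, 0, 0, 0]
    - [0, 0, 17, 0, 0, 0, 0]
    - [0, 0, 17, 0, 0, 0, 0]
    - [0, 0, 17, 0, 0, 0, 0]
    - [0, 0, 17, 0, 0, 0, 0]
    - [0, 0, 15, 0, 0, 0, 0]
    - [0, 0, 0, 0, 0, 0, 0]
    - [0, 0, 0, 0, 0, 0, 0]

```text
clock: 10.55
tool_pos: [0.5402, -0.2376, 0.0859]
eef_rot: [0.708, -0.706, 0.012, -0.01]
contact_force: [1.1, -1.4, -3.7]
opening: 0.004
```

```bash
python3 - <<'E'
from h import *
s=r.get_state();print(s["clock"],s["tool_pos"],s["eef_rot"],s["contact_force"])
ims=[r.snapshot(n)[:,:,::-1] for n in("side","wrist")]
cv2.imwrite("pics/a5.png",np.hstack([cv2.resize(ims[0][110:215,220:360],(400,300)),cv2.resize(ims[1],(400,300))]))
E
```

```text
10.55 [ 0.54024879 -0.23756684  0.08586612] [ 0.70796326 -0.70608025  0.01189669 -0.00985746] [ 1.08708525 -1.41868116 -3.70843754]
```

View pics/a5.png

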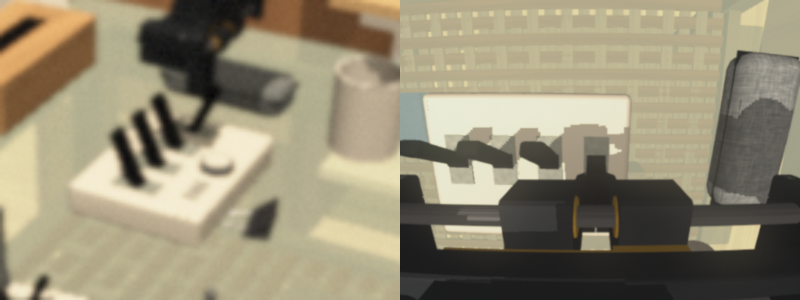

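p4 now leans toward the robot. I'll back off behind the row and slide to p1, staying clear at x≈0.625.

>>> play_rows:
  increments:
    - [0, 0, -20, 0, -0.03, 0, 0]
    - [0, 0, -22, 0, 0, 0, 0]
    - [0, 0, -22, 0, 0, 0, 0]
    - [0, 0, -22, 0, 0, 0, 0]
    - [0, 0, 0, 0, 0, 0, 0]
    - [0, -25, 0, 0, 0, 0, 0]
    - [0, -25, 0, 0, 0, 0, 0]
    - [0, 0, 0, 0, 0, 0, 0]

```text
clock: 11.65
tool_pos: [0.6212, -0.1848, 0.0865]
eef_rot: [0.707, -0.707, -0.004, 0.005]
contact_force: [-0.2, -0.0, 0.3]
opening: 0.004
```

>>> play_rows:
  increments:
    - [0, -20, 0, 0, 0, 0, 0]
    - [0, -20, 0, 0, 0, 0, 0]
    - [0, -20, 0, 0, 0, 0, 0]
    - [0, -18, 0, 0, 0, 0, 0]
    - [0, 0, 0, 0, 0, 0, 0]
    - [0, 0, 0, 0, 0, 0, 0]
    - [0, 0, 0, 0, 0, 0, 0]
    - [0, 0, 0, 0, 0, 0, 0]

```text
clock: 12.65
tool_pos: [0.6205, -0.1044, 0.0865]
eef_rot: [-0.707, 0.708, 0.003, -0.006]
contact_force: [0.2, 0.9, -1.0]
opening: 0.005
```

>>> play_rows:
  increments:
    - [0, 0, 5, 1, 0, 0, 0]
    - [0, 0, 17, 0, 0, 0, 0]
    - [0, 0, 17, 0, 0, 0, 0]
    - [0, 0, 17, 0, 0, 0, 0]
    - [0, 0, 17, 0, 0, 0, 0]
    - [0, 0, 10, 0, 0, 0, 0]
    - [0, 0, 0, 0, 0, 0, 0]
    - [0, 0, 0, 0, 0, 0, 0]

```text
clock: 13.65
tool_pos: [0.5427, -0.1069, 0.0883]
eef_rot: [-0.705, 0.709, -0.004, 0.0]
contact_force: [0.5, 0.3, 0.1]
opening: 0.003
```

```bash
python3 - <<'E'
from h import *
s=r.get_state();print(s["clock"],s["tool_pos"],s["eef_rot"],s["contact_force"])
ims=[r.snapshot(n)[:,:,::-1] for n in("side","wrist")]
cv2.imwrite("pics/a6.png",np.hstack([cv2.resize(ims[0][110:215,220:360],(400,300)),cv2.resize(ims[1],(400,300))]))
E
```

```text
13.65 [ 0.54265708 -0.10687088  0.08829576] [-7.05109561e-01  7.09086659e-01 -4.05738272e-03  3.94236379e-04] [0.53226973 0.32798913 0.13904855]
```

View pics/a6.png

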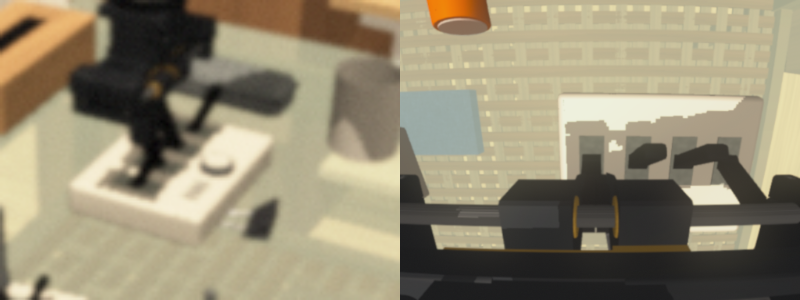

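p1 appears flipped. I'll back off, lift, and check with a clear view.

>>> play_rows:
  increments:
    - [0, 0, -25, 0, 0, 0, 0]
    - [0, 0, -25, 0, 0, 0, 0]
    - [0, 0, -25, 0, 0, 0, 0]
    - [0, 0, 0, -35, 0, 0, 0]
    - [0, 0, 0, -40, 0, 0, 0]
    - [0, 0, 0, -45, 0, 0, 0]
    - [0, 0, 0, -45, 0, 0, 0]
    - [0, 0, 0, 0, 0, 0, 0]

```text
clock: 14.75
tool_pos: [0.6127, -0.1074, 0.2537]
eef_rot: [-0.705, 0.71, 0.003, -0.007]
contact_force: [-0.4, 0.9, -1.5]
opening: 0.005
```

>>> play_rows:
  increments:
    - [0, 0, 40, 0, 0, 0, 0]
    - [0, 0, 50, 0, 0, 0, 0]
    - [0, 0, 50, 0, 0, 0, 0]
    - [0, 0, 50, 0, 0, 0, 0]
    - [0, 0, 20, 0, 0, 0, 0]
    - [0, 0, 0, 0, 0, 0, 0]
    - [0, 0, 0, 0, 0, 0, 0]
    - [0, 0, 0, 0, 0, 0, 0]

```text
clock: 15.75
tool_pos: [0.39, -0.1052, 0.2504]
eef_rot: [-0.704, 0.71, 0.01, -0.012]
contact_force: [0.0, -1.1, 0.7]
opening: 0.008
```

```bash
python3 - <<'E'
from h import *
s=r.get_state();print(s["clock"],s["tool_pos"],s["contact_force"])
S,t,w=[r.snapshot(n)[:,:,::-1] for n in("side","top","wrist")]
f=lambda a:cv2.resize(a,(400,300),interpolation=cv2.INTER_CUBIC)
cv2.imwrite("pics/f.png",np.vstack([np.hstack([f(t),f(w)]),np.hstack([f(S[130:205,235:335]),f(S[190:265,175:275])])]))
cv2.imwrite("pics/ft.png",t)
E
```

```text
15.75 [ 0.38999043 -0.10524457  0.25035912] [ 0.01340338 -1.08393201  0.68437705]
```

View pics/f.png

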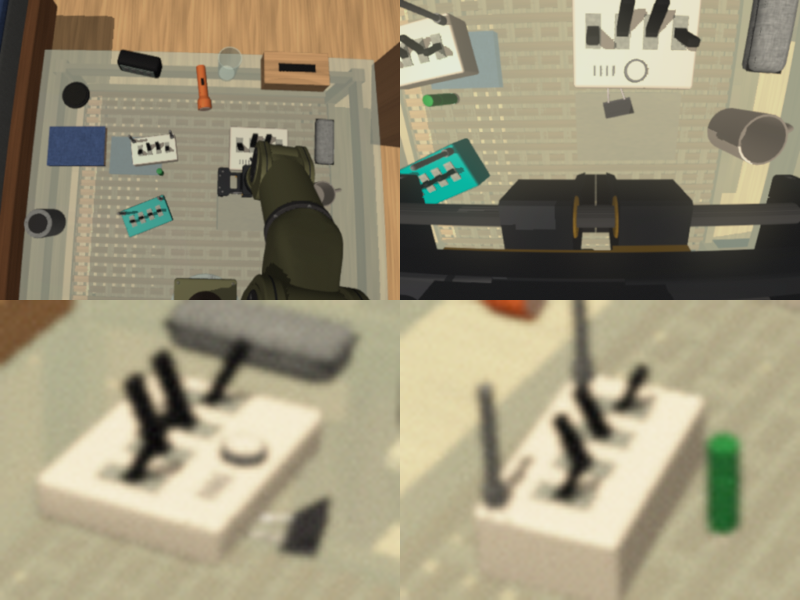

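In the final pictures the station shows toward, away, away, toward, the same pattern as the receiver. The bystanders haven't moved and the arm is clear at z=0.25.

```bash
python3 -c "
from plant import r
print(r.finish_job())"
```

```text
the job is handed in; nothing more can be done
None
```

I flipped all four station paddles, and the station now shows the receiver's pattern: toward, away, away, toward, counted from the left. I used the shut gripper, pushing p2 and p3 away from the robot, then p4 and p1 towards it.

I handed the job in after about 16 s of the 58 s allowed; it reports no verdict.

- **Paddles:** the last side and wrist pictures show all four at their stops, matching the receiver. The top view's sight of the station was partly blocked by the arm in that last check.
- **Receiver and bystanders:** the receiver's paddles and the things on the nightstand look unmoved, judged by eye from the pictures rather than measured.
- **Robot:** it ended clear of everything, with the tool tip at z = 0.25 m. The highest force I read was about 4 N; readings were taken only at the end of each move.

No check failed or disagreed. Moves drifted sideways by up to about 8 mm, so I corrected position before pushing where it mattered.

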